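Gather soft soap bars on a tipping tray and tip them into the tote

ROBOT

A 7-joint arm with a two-finger parallel gripper is mounted at the origin on the work surface. World frame = base frame: x ahead of the robot, y to its left, z up, the work surface at z = 0. Lengths are in m, angles in degrees, forces in N, time in s.
With the tool pointing down it reaches from about 0.425 to 0.875 m from the base axis. Payload 4.7 kg.
Tool frame: the origin (TCP) lies at the very end of the fingers, on their centre line; the grasp point (between the pads) lies 19 mm behind it; z points along the fingers, y is the line along which they close (so a half turn about z gives the same grasp; the last joint's range is limited). The gripper opens to 87 mm and grips with 3 to 60 N. Pads are 19 mm wide; open, the fingers measure 117 mm over their backs; the gripper's body (75 mm by 190 mm) begins 51 mm behind the grasp point.
Start: joints at [70.537, 18.392, -4.016, 83.108, 1.295, 78.541, -3.26], TCP at [0.225, -0.61, 0.223] pointing down, gripper open.
Joint ranges: [-163.93, 163.93], [-17.29, 119.83], [-79.2, 71.16], [3.27, 140.29], [-89.18, 269.18], [5.43, 117.66], [-154.24, 154.24]. Speed limits (degrees/s): [147.25, 147.25, 180, 180, 180, 180, 180].

INTERFACE

Orientations are given as [roll, pitch, yaw] about the fixed x, y, z axes, in that order (R = Rz(yaw) Ry(pitch) Rx(roll)).
In Python, from cell import get_obs, cams, ticket, finder gives the robot as it stands.
- The arm moves only by the shell command python3 -m creep 'ROWS' [FORCE]. ROWS is text: rows parted by semicolons, each of 5 numbers parted by spaces: the shift along the world's x, y, z in m, then the turn about the world's z in degrees, then the finger opening in m, from 0 to 0.087. A call has 1 to 8 rows; each row shifts and turns the commanded pose from where the row before left it; what a row does not reach is not made up. A row lasts 1/8 s, in which the tool goes at most 62.5 mm and 10.7 degrees, less where a joint would pass 70% of its speed; a pose out of reach is approached as far as the arm can. A call with a gripper value outside its range is refused whole. The fingers move at their own pace and stop on an object; FORCE is the grip in N (left out, the last holds). Time passes only in rows, so rows that do not move let the fingers close. It gives the time, the measured TCP pose, the force, the opening and the grip force at its end, in the units of the state.
- get_obs(): the state, without advancing time (a new reading comes with each control period).
- cams.read_camera(name): name is "scene" or "side" or "wrist"; returns the picture (420x560x3 uint8, red, green, blue); there is no depth.
- cams.calibration(name): a dict with "fx", "fy", "cx", "cy" (pixels), "k1" (the pictures are not rectified: a ray, as slopes to the right and down, at radius r is drawn at 1 + k1 r^2 times it, then the intrinsics apply), "extrinsics" (4x4, takes a point from world to camera coordinates). Camera axes: x right, y down, z forward; pixel columns grow to the right and rows downward; lengths in m; the calibration is good to about 2 mm. A picture is of the moment at which its call begins: read the wrist's pose just before it. calibration takes no time and is no camera call; for the wrist camera it gives the pose at the moment of the call.
- ticket.sign_off(): hands the job in; it is judged then, once.
Trained networks look in the newest picture that a camera, given by its name, has taken for a name from the list of things; names that differ only in an ending like _2 or _b are one class to them, and where a whole thing is asked for, a point or a joint stands for the part that bears it (a point fixed in the world has none). Each returns a list of dicts, best first, with "p" (0 to 1); they miss things now and then, are a little off and sometimes report something else, mostly with a low value. They report only what shows in the picture. A call takes as long as a camera call. They do not tell look-alikes from the thing itself.
- finder.masks_of(name, camera): "mask" (420x560 bool, what is visible of it) and "xy" ([column, row] in pixels, amid what is visible of it).
- finder.tip_of(name, camera): "xy" ([column, row] in pixels: a listed point, or the origin of a listed thing).
The state is a dict: "time_s": time; "qpos": joint angles; "joint_velocities": joint speeds; "effort": joint torques, N m; "tool_pos": TCP position; "tool_rot": TCP orientation; "force": force on the tool from outside, world axes, zero at the start; "wrist_torque": the same for the moment, N m; "grip_width": finger opening in m; "grasp_force": force on a finger pad.
Only numpy, scipy, OpenCV 4.12 (cv2) and the standard library are available. Lean on these libraries where they do the work, as an engineer would, in place of code of your own. Each camera call takes 0.05 s, during which the arm holds its last target. There are 200 camera calls.

TASK

Collect the two large oblong soap bars, one from the sloping drying rack and one from the cardboard carton, lay each gently on the steel tipping tray next to the bar already there, then raise the tray slowly by its handle so that all three slide together into the blue tote, and lower the tray back down level. The soap is soft: never pinch it with more than 12 N or press it down that hard, set it down rather than drop it, and do not let the tray swing fast or slam. Leave the two round soaps, the bottle and the jar where they are.

Things in the scene. Friction and masses are not known exactly. Their poses are not given: they have to be found in the camera images.
- stand: Fixed tipping station on the bench: steel legs, a tray hinged on them and, beyond the hinge, an open blue plastic tote fixed to it. Origin on the bench right below the hinge line; +x points from the hinge over the tote (away from the robot), y runs along the hinge. Tote: inside x 0.010 to 0.285, y +-0.130, floor 5 mm above the bench, rim 78 mm.
- tray: Steel tray, origin on the middle of its hinge line, 90 mm above the bench; its x axis points to the open front edge. Level floor 94 mm above the bench, inside x -225 to +20 mm, y +-125 mm; side and rear rims 20 mm high above the floor, 4 mm thick; no rim at the front, by the tote. Polished; soap starts to slide at 17 to 25 degrees of tilt, 40 to 50 degrees empties it fast. Mass 0.6 kg.
- tip (a joint): tray angle, rad: 0 level, resting on the stand; grows as the handle end is raised, up to 0.95. It falls back if let go.
- tray_handle (a point): middle of the tray's handle: a round steel bar 14 mm thick, 110 mm long along the hinge direction, at x -270 mm, 45 mm above the hinge line in the tray's frame (135 mm above the bench when level); 34 mm clear of the rear rim. It may be pinched hard and turns freely between the fingers.
- tray_axis (a point): middle of the hinge line (fixed), 90 mm above the bench.
- rack: Fixed plywood drying rack, board 200 mm up the slope by 210 mm wide, rising away from the robot (its +x) at 0.50 rad (29 degrees). Origin on the bench under its near (lower) end. The lower edge of the board's face is at x +25 mm, 30 mm high. Two lips 8 mm high run across it, at 0 to 8 mm and 106 to 114 mm up the slope; the large bar rests against the lower, the round soap against the upper.
- carton: Fixed open cardboard carton, 270 (x) by 200 (y) by 50 mm high, walls and floor 5 mm. Origin under its middle on the bench.
- bar_rack: Large oblong cream soap bar, 56 (own x) by 110 (own y) by 28 mm (own z), 0.16 kg, rounded edges, lying on the sloping rack with its long side across the slope, so its z axis leans 29 degrees from vertical. Origin at the centre of its underside. Soft: pinch it with no more than 12 N on each side.
- bar_carton: The same kind of large oblong bar, lying flat in the carton. Origin at the centre of its underside.
- bar_tray: The same kind of large oblong bar, lying flat on the tray near its open front edge, roughly along the hinge. Origin at the centre of its underside.
- puck_rack: Round soap, 70 mm across, 26 mm thick, on the rack's upper step. To be left. Origin at the centre of its underside.
- puck_carton: Round soap, 70 mm across, 26 mm thick, flat in the carton beside the large bar. To be left. Origin at the centre of its underside.
- bottle: White bottle, 60 mm across, 170 mm high, on the bench near the robot. To be left. Origin under its middle.
- jar: Jar, 68 mm across, 100 mm high, on the bench near the robot. To be left. Origin under its middle.
Things that resemble listed ones, but are neither listed nor needed, are in the scene too. What is shaped like the bar_rack but orange or yellow is not meant. Leave any purple look-alike of the bar_carton alone.

How it is judged (in metres and radians):
On the way, in this order (a step that is already met when the one before it is completed fails the run):
1. all three large bars lie on the level tray, let go (x of bar_rack in the frame of stand between -0.23 and 0.02 m and y of bar_rack in the frame of stand between -0.13 and 0.13 m and z of bar_rack in the frame of stand between 0.08 and 0.15 m and x of bar_carton in the frame of stand between -0.23 and 0.02 m and y of bar_carton in the frame of stand between -0.13 and 0.13 m and z of bar_carton in the frame of stand between 0.08 and 0.15 m and x of bar_tray in the frame of stand between -0.23 and 0.02 m and y of bar_tray in the frame of stand between -0.13 and 0.13 m and z of bar_tray in the frame of stand between 0.08 and 0.15 m and contact force between the fingers and bar_rack below 0.1 N and contact force between the fingers and bar_carton below 0.1 N and contact force between the fingers and bar_tray below 0.1 N and value of joint tip below 0.06 rad and linear speed of each of bar_rack, bar_carton, bar_tray below 0.05 m/s), for 0.2 s.
2. with the tray tipped up by more than 0.3 rad, all three bars have slid into the blue tote (value of joint tip above 0.3 rad and x of bar_rack in the frame of stand between 0.01 and 0.285 m and y of bar_rack in the frame of stand between -0.13 and 0.13 m and z of bar_rack in the frame of stand between 0 and 0.088 m and x of bar_carton in the frame of stand between 0.01 and 0.285 m and y of bar_carton in the frame of stand between -0.13 and 0.13 m and z of bar_carton in the frame of stand between 0 and 0.088 m and x of bar_tray in the frame of stand between 0.01 and 0.285 m and y of bar_tray in the frame of stand between -0.13 and 0.13 m and z of bar_tray in the frame of stand between 0 and 0.088 m), for 0.1 s.
At the end, for the whole second after the job is handed in: All three large bars are at rest inside the blue tote (origins within its inner walls and lower than 88 mm above the bench) and the tray is back down within 0.06 rad of level (x of bar_rack in the frame of stand between 0.01 and 0.285 m and y of bar_rack in the frame of stand between -0.13 and 0.13 m and z of bar_rack in the frame of stand between 0 and 0.088 m and x of bar_carton in the frame of stand between 0.01 and 0.285 m and y of bar_carton in the frame of stand between -0.13 and 0.13 m and z of bar_carton in the frame of stand between 0 and 0.088 m and x of bar_tray in the frame of stand between 0.01 and 0.285 m and y of bar_tray in the frame of stand between -0.13 and 0.13 m and z of bar_tray in the frame of stand between 0 and 0.088 m and value of joint tip below 0.06 rad and linear speed of each of bar_rack, bar_carton, bar_tray below 0.03 m/s); the robot touches nothing.
It fails at once if a large bar is squeezed: the fingers' contact forces on it, both fingers added up, pass 30 N (15 N a side) (contact force between the fingers and bar_rack above 30 N or contact force between the fingers and bar_carton above 30 N or contact force between the fingers and bar_tray above 30 N).
It fails at once if a large bar is pressed on the tray with more than 25 N (contact force between any of bar_rack, bar_carton, bar_tray and tray above 25 N).
It fails at once if a large bar is dropped: with no finger on it and the tray level, it moves faster than 0.5 m/s (a fall of about 13 mm) ((value of joint tip below 0.06 rad and contact force between the fingers and bar_rack below 0.1 N and linear speed of bar_rack above 0.5 m/s) or (value of joint tip below 0.06 rad and contact force between the fingers and bar_carton below 0.1 N and linear speed of bar_carton above 0.5 m/s) or (value of joint tip below 0.06 rad and contact force between the fingers and bar_tray below 0.1 N and linear speed of bar_tray above 0.5 m/s)).
It fails at once if a round soap, the bottle or the jar is moved by more than 30 mm (distance of any of puck_rack, puck_carton, bottle, jar from where it was at the start of the episode above 0.03 m).
It fails at once if the tray swings faster than 1.5 rad/s (velocity of joint tip above 1.5 rad/s or velocity of joint tip below -1.5 rad/s).
It also fails if it takes over 72 s, if anything falls off the work surface, if the arm or the gripper's body presses on something with over 40 N, if the wrist force passes 120 N, or if a joint passes its speed limit or range.

## Working session

There is one attempt and no reset: what is moved stays moved. The work goes in short steps, Python scripts to look and compute and a shell command to move; the robot and the scene stay as the last step left them, time stands still between calls to the robot, and variables do not carry over. Pictures are saved under pics/ and viewed, at most 14 in all, crops included, and the job is handed in when it is done.

```bash
ls; mkdir -p pics; python3 - <<'E'
from cell import get_obs,cams,finder
import cv2,numpy as np
o=get_obs();print({k:np.round(o[k],3).tolist() for k in ('time_s','tool_pos','tool_rot','grip_width','force')})
a=[cams.read_camera(n) for n in('scene','side')]
for n in('scene','side'):
  c=cams.calibration(n);print(n,c['fx'],c['k1'],np.round(np.linalg.inv(c['extrinsics']),3).tolist())
im=np.hstack(a)[:,:,::-1]
cv2.imwrite('pics/a.png',a[0][:,:,::-1]);cv2.imwrite('pics/b.png',a[1][:,:,::-1])
E
```

```text
pics
{'time_s': 0.0, 'tool_pos': [0.225, -0.609, 0.221], 'tool_rot': [-179.892, 0.007, 20.271], 'grip_width': 0.087, 'force': [-1.151, -0.029, -0.194]}
scene 520.3000391257623 -0.06974362437075395 [[-0.835, 0.419, -0.356, 1.216], [0.55, 0.613, -0.567, 1.11], [-0.019, -0.669, -0.743, 1.496], [0.0, 0.0, 0.0, 1.0]]
side 470.3771721550761 -0.1456774842913934 [[0.991, -0.076, 0.11, 0.399], [-0.134, -0.596, 0.792, -1.12], [0.005, -0.799, -0.601, 1.006], [0.0, 0.0, 0.0, 1.0]]
```

View pics/a.png

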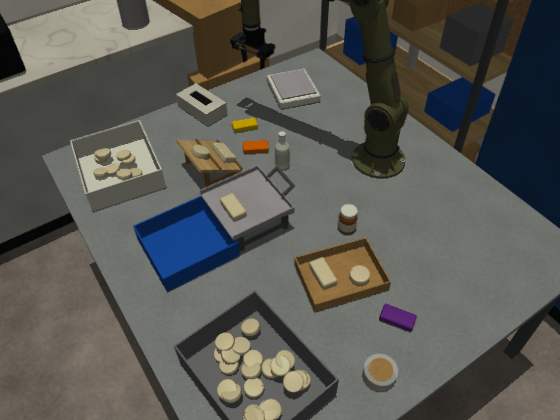

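View pics/b.png

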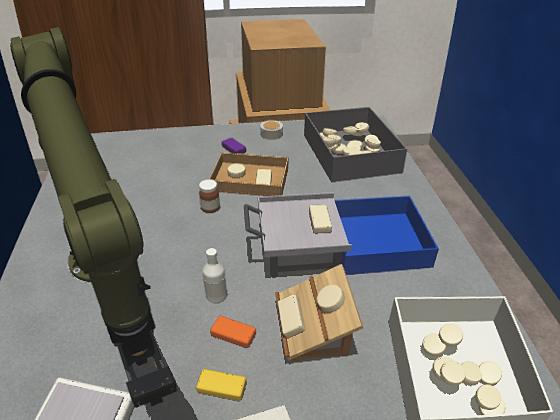

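```bash
cat > h.py <<'E'
import numpy as np,cv2
from cell import get_obs,cams,finder
from scipy.optimize import minimize,least_squares
def proj(P,c):
    P=np.atleast_2d(P);E=np.array(c['extrinsics']);q=P@E[:3,:3].T+E[:3,3]
    s=q[:,:2]/q[:,2:];s=s*(1+c['k1']*(s**2).sum(1,keepdims=True))
    return s*[c['fx'],c['fy']]+[c['cx'],c['cy']]
def tri(obs):  # [(cal,xy)]
    f=lambda p:np.concatenate([proj(p,c)[0]-xy for c,xy in obs])
    r=least_squares(f,[0.6,0,0.05]);return r.x,np.abs(r.fun).max()
def box(x0,x1,y0,y1,z0,z1):
    return np.array([[x,y,z] for x in(x0,x1) for y in(y0,y1) for z in(z0,z1)],float)
def rbar(r=.006):  # bar corners chamfered
    a=box(-.028,.028,-.055,.055,0,.028);c=np.array([0,0,.014]);out=[]
    for p in a:
        s=np.sign(p-c)
        for k in range(3):
            m=np.full(3,r*.6);m[k]=0;out.append(p-s*m)
    return np.array(out)
def Rz(a):c,s=np.cos(a),np.sin(a);return np.array([[c,-s,0],[s,c,0],[0,0,1]])
def Ry(a):c,s=np.cos(a),np.sin(a);return np.array([[c,0,s],[0,1,0],[-s,0,c]])
def hullmask(P,c,S=3):
    u=proj(P,c)*S;m=np.zeros((420*S,560*S),np.uint8)
    cv2.fillConvexPoly(m,cv2.convexHull(np.round(u*16+8*S).astype(np.int32)),1,shift=4);return m>0
def fit(model,x0,views,step):
    big=[(c,cv2.resize(m.astype(np.float32),None,fx=3,fy=3,interpolation=cv2.INTER_LINEAR)>.5) for c,m in views]
    def cost(x):
        t=0
        for c,m in big:
            h=hullmask(model(x),c);t+=1-(h&m).sum()/(h|m).sum()
        return t/len(big)
    best=None
    for k in range(3):
        s=np.vstack([x0]+[np.array(x0)+np.eye(len(x0))[i]*step[i]*(-1)**k for i in range(len(x0))])
        r=minimize(cost,x0,method='Nelder-Mead',options=dict(initial_simplex=s,xatol=1e-4,fatol=1e-4,maxiter=300))
        x0=r.x
    return r.x,1-r.fun
E
cat > m.py <<'E'
from h import *
C={n:cams.calibration(n) for n in('scene','side')}
for n in C:cams.read_camera(n)
D={}
for t in('bar_rack','bar_carton','tray','rack','carton','bottle','jar','tote' ,'puck_rack','puck_carton'):
    for n in C:
        try:
            r=finder.masks_of(t,n); D[t,n]=r
            print(t,n,[(round(d['p'],2),np.round(d['xy']).tolist(),int(d['mask'].sum())) for d in r][:6])
        except Exception as e:print(t,n,e)
for t in('tray_handle','tray_axis','stand','rack','carton','bottle','jar'):
    o=[]
    for n in C:
        try:
            r=finder.tip_of(t,n)
            if r:o.append((C[n],r[0]['xy']))
        except Exception as e:print(t,n,e)
    if len(o)==2:print(t,*[np.round(v,3) for v in tri(o)])
import pickle;pickle.dump((C,D),open('d.pkl','wb'))
E
python3 m.py
```

```text
bar_rack scene [(0.84, [225.0, 154.0], 280), (0.67, [244.0, 124.0], 318)]
bar_rack side [(0.83, [234.0, 330.0], 877), (0.64, [293.0, 318.0], 869), (0.63, [221.0, 384.0], 1191), (0.22, [209.0, 194.0], 592)]
bar_carton scene [(0.63, [325.0, 272.0], 513)]
bar_carton side [(0.6, [265.0, 174.0], 211), (0.59, [232.0, 147.0], 280)]
tray scene [(0.95, [254.0, 201.0], 3757)]
tray side [(0.81, [297.0, 226.0], 4605)]
rack scene [(0.58, [252.0, 200.0], 3842)]
rack side [(0.7, [320.0, 321.0], 4166)]
carton scene [(0.71, [341.0, 276.0], 3898)]
carton side [(0.76, [248.0, 173.0], 2327)]
bottle scene [(0.71, [283.0, 154.0], 469)]
bottle side [(0.85, [214.0, 280.0], 907)]
jar scene [(0.63, [347.0, 221.0], 438)]
jar side [(0.55, [209.0, 193.0], 600)]
tote scene it knows: bar_carton, bar_rack, bar_tray, bottle, carton, jar, puck_carton, puck_rack, rack, stand, tip, tray, tray_axis, tray_handle
tote side it knows: bar_carton, bar_rack, bar_tray, bottle, carton, jar, puck_carton, puck_rack, rack, stand, tip, tray, tray_axis, tray_handle
puck_rack scene [(0.47, [199.0, 151.0], 195)]
puck_rack side [(0.72, [329.0, 297.0], 590)]
puck_carton scene [(0.55, [359.0, 277.0], 325), (0.32, [251.0, 198.0], 3742)]
puck_carton side [(0.76, [234.0, 169.0], 202)]
tray_handle [ 0.457 -0.032  0.142] 0.435
tray_axis [ 0.726 -0.035  0.081] 1.841
stand [ 0.733 -0.032 -0.008] 0.279
rack [ 0.493 -0.35   0.006] 1.276
carton [ 0.492  0.366 -0.009] 2.681
bottle [ 0.342 -0.186 -0.019] 0.816
jar [0.345 0.22  0.009] 1.096
```

```bash
cat > f.py <<'E'
from h import *
import pickle
C,D=pickle.load(open('d.pkl','rb'))
def pick(t,n,xy):
    return min(D[t,n],key=lambda d:np.hypot(*(np.array(d['xy'])-xy)))['mask']
def V(t,a,b):
    o=[]
    for n,xy in(('scene',a),('side',b)):
        if xy is not None:o.append((C[n],pick(t,n,xy)))
    return o
flat=lambda z:(lambda x:rbar()@Rz(x[2]).T+[x[0],x[1],z])
place=lambda B:(lambda x:B@Rz(x[2]).T+[x[0],x[1],0])
def rep(n,x,s):print(n,np.round(x[:-1],4),round(np.degrees(x[-1]),1),'iou',round(s,3))
# all: x,y,yaw
r=fit(flat(.005),[.48,.36,.3],V('bar_carton',(325,272),(265,174)),[.02,.02,.3]);rep('bar_carton',*r)
tb=np.vstack([box(-.229,.020,-.129,.129,.09,.114)])
for v in(V('tray',(254,201),(297,226)),):
    m=[]
    for c,k in v: m.append((c,cv2.morphologyEx(k.astype(np.uint8),cv2.MORPH_OPEN,np.ones((13,13)))>0))
    r=fit(place(tb),[.73,-.033,0],m,[.02,.02,.1]);rep('stand',*r)
    for one in m:
        r=fit(place(tb),[.73,-.033,0],[one],[.02,.02,.1]);rep(' stand1',*r)
r=fit(place(box(-.135,.135,-.1,.1,0,.05)),[.49,.366,0],V('carton',(341,276),(248,173)),[.02,.02,.1]);rep('carton',*r)
sl=.5
def bar_r(x): # xyz of underside centre, yaw of rack
    return rbar()@(Rz(x[3])@Ry(-sl)).T+x[:3]
r=fit(bar_r,[.54,-.36,.05,-.1],V('bar_rack',(225,154),(293,318)),[.02,.02,.01,.2]);rep('bar_rack',*r)
b=np.array([[.025+s*np.cos(sl)+d*np.sin(sl),y,.03+s*np.sin(sl)-d*np.cos(sl)] for s in(0,.2) for y in(-.105,.105) for d in(0,.012)])
b=np.vstack([b,[[b[:,0].max(),y,0.0] for y in(-.1,.1)]])
r=fit(place(b),[.493,-.35,-.1],V('rack',None,(320,321)),[.02,.02,.1]);rep('rack',*r)
E
python3 f.py
```

```text
bar_carton [0.5449 0.3358] -8.7 iou 0.738
stand [ 0.7242 -0.0318] -2.0 iou 0.75
 stand1 [ 0.7238 -0.032 ] -0.7 iou 0.763
 stand1 [ 0.7223 -0.0316] -2.6 iou 0.745
carton [0.4963 0.377 ] -14.1 iou 0.791
bar_rack [ 0.547  -0.3456  0.0458] -0.8 iou 0.928
rack [ 0.4884 -0.3457] -1.3 iou 0.674
```

```bash
cat >> f.py <<'E'
print('---hulls')
def hull(v,op=3):
    o=[]
    for c,k in v:
        k=cv2.morphologyEx(k.astype(np.uint8),cv2.MORPH_OPEN,np.ones((op,op)))
        p=cv2.findNonZero(k);m=np.zeros_like(k);cv2.fillConvexPoly(m,cv2.convexHull(p),1);o.append((c,m>0))
    return o
r=fit(place(tb),[.73,-.033,0],hull(V('tray',(254,201),(297,226)),17),[.02,.02,.1]);rep('stand',*r)
r=fit(place(box(-.135,.135,-.1,.1,0,.05)),[.49,.366,0],hull(V('carton',(341,276),(248,173))),[.02,.02,.1]);rep('carton',*r)
r=fit(place(b),[.493,-.35,-.1],hull(V('rack',None,(320,321))),[.02,.02,.1]);rep('rack',*r)
r=fit(flat(.005),[.54,.34,-.1],V('bar_carton',(325,272),None),[.01,.01,.3]);rep('bar_carton',*r)
m=[(c,k) for c,k in V('bar_carton',(325,272),(265,174))]
print([cv2.minAreaRect(cv2.findNonZero(k.astype(np.uint8))) for c,k in m])
c=C['scene'];print(proj(flat(.005)(r[0]),c).min(0),proj(flat(.005)(r[0]),c).max(0))
for t in('bar_tray',):
  for n in C:
    cams.read_camera(n);D[t,n]=finder.masks_of(t,n);print([(np.round(d['xy']),d['mask'].sum(),d['p']) for d in D[t,n]])
r=fit(flat(.094),[.70,-.03,0],V('bar_tray',(233,206),(320,218)),[.01,.01,.2]);rep('bar_tray',*r)
E
python3 f.py|sed -n '/hulls/,$p'
```

```text
---hulls
stand [ 0.7122 -0.0323] -1.9 iou 0.743
carton [0.4979 0.3771] -14.5 iou 0.945
rack [ 0.4871 -0.3464] -0.8 iou 0.948
bar_carton [0.5463 0.3346] -11.2 iou 0.931
[((322.702880859375, 272.6651306152344), (31.76104736328125, 17.28888702392578), 60.945396423339844), ((263.5, 176.0), (14.0, 15.0), 90.0)]
[308.49484143 256.23004751] [336.58651768 288.87603014]
[(array([232., 207.]), np.int64(419), 0.66)]
[(array([235., 169.]), np.int64(191), 0.64), (array([321., 220.]), np.int64(519), 0.55)]
bar_tray [ 0.6803 -0.0236] -3.7 iou 0.907
```

The scene picture shows bar_rack at (223,153), bar_tray at (233,206) and bar_carton at (322,272). The side picture shows them at (290,315), (320,218) and (263,177).

Vertical fingers can't straddle the tilted bar on the board. I'll slide it sideways until it overhangs the rack's +y edge and grip it there.

```bash
python3 -m creep '.05 .025 0 -10 0; .05 .025 0 -10.3 0; .05 .025 0 0 0; .05 .025 0 0 0; .05 .025 0 0 0; .04 .03 .03 0 0; 0 0 0 0 0' 11
cat > w.py <<'E'
from h import *
import sys
c=cams.calibration('wrist');a=cams.read_camera('wrist');cv2.imwrite(sys.argv[1],a[:,:,::-1])
import pickle;pickle.dump(c,open('w.pkl','wb'))
E
python3 w.py pics/w1.png
```

```text
time_s: 2.88
tool_pos: [0.5216, -0.4499, 0.2553]
tool_rot: [-180.0, -0.4, 0.5]
force: [-0.6, -0.2, 0.8]
grip_width: 0.0251
grasp_force: 0.0
```

View pics/w1.png

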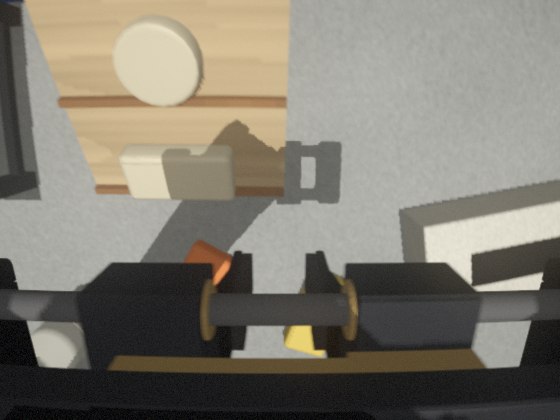

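The wrist picture shows the bar at (180,172), the lower lip running from (97,190) to (283,190) and the board's −y edge at column 288.

```bash
cat >> h.py <<'E'
def onz(px,z,c):
    f=lambda p:proj([p[0],p[1],z],c)[0]-px
    return least_squares(f,[.5,-.3]).x
E
python3 - <<'E'
from h import *;import pickle
c=pickle.load(open('w.pkl','rb'))
for n,p,z in(('lipL',(97,191),.037),('lipR',(283,191),.037),('ulipL',(58,101),.085),('ulipR',(287,101),.085),('nearL',(131,200),.055),('nearR',(233,199),.055),('farL',(122,147),.082),('farR',(233,146),.082)):print(n,onz(p,z,c).round(4))
def bar_r(x):return rbar()@(Rz(x[3])@Ry(-.5)).T+x[:3]
m=finder.masks_of('bar_rack','wrist');print([(d['p'],d['xy'],d['mask'].sum()) for d in m])
d=min(m,key=lambda d:np.hypot(*(np.array(d['xy'])-[180,172])))
x,s=fit(lambda y:bar_r([y[0],y[1],.0465,y[2]]),[.547,-.3456,0],[(c,d['mask'])],[.01,.01,.05]);print(x,s)
E
```

```text
lipL [ 0.5149 -0.2474]
lipR [ 0.5162 -0.455 ]
ulipL [ 0.6108 -0.2443]
ulipR [ 0.6091 -0.4569]
nearL [ 0.5092 -0.2934]
nearR [ 0.5111 -0.4024]
farL [ 0.5674 -0.3012]
farR [ 0.5683 -0.4071]
[(0.87, [210.4, 257.6], np.int64(943)), (0.65, [178.1, 171.8], np.int64(6101)), (0.56, [299.5, 332.9], np.int64(667))]
[ 0.54700094 -0.34788924 -0.00765084] 0.9732642155905484
```

```bash
python3 -m creep '.018 .01 -.05 0 0; 0 0 -.05 0 0; 0 0 -.05 0 0; 0 0 -.03 0 0; 0 0 -.018 0 0; 0 0 0 0 0; 0 .01 0 0 0; 0 .01 0 0 0'
python3 -m creep '0 .01 0 0 0; 0 .01 0 0 0; 0 .012 0 0 0; 0 .012 0 0 0; 0 .012 0 0 0; 0 .012 0 0 0;0 .012 0 0 0; 0 0 0 0 0'
```

```text
time_s: 3.98
tool_pos: [0.5343, -0.4245, 0.0564]
tool_rot: [179.9, -0.1, -0.0]
force: [-0.0, 0.5, -0.5]
grip_width: 0.0008
grasp_force: 0.0
time_s: 4.97
tool_pos: [0.5332, -0.3425, 0.0542]
tool_rot: [-179.9, 0.1, 0.1]
force: [-0.1, 0.1, 0.8]
grip_width: 0.0004
grasp_force: 0.0
```

```bash
cat > lr.py <<'E'
from h import *
def bar_r(x):return rbar()@(Rz(x[3])@Ry(-.5)).T+x[:3]
for n,x0 in(('scene',0),('side',1)):
    c=cams.calibration(n);a=cams.read_camera(n)
    m=finder.masks_of('bar_rack',n)
    e=proj([.54,-.27,.06],c)[0]
    print(n,[(round(d['p'],2),np.round(d['xy']),d['mask'].sum()) for d in m],e.round())
    d=min(m,key=lambda d:np.hypot(*(np.array(d['xy'])-e)))
    x,s=fit(lambda y:bar_r([y[0],y[1],.0465,y[2]]),[.547,-.27,0],[(c,d['mask'])],[.01,.02,.05]);print(x,s)
    cv2.imwrite('pics/lr_%s.png'%n,cv2.resize(a[90:240,120:340] if n=='scene' else a[220:420,180:460],None,fx=2,fy=2)[:,:,::-1])
E
python3 lr.py
```

```text
scene [(0.72, array([243., 123.]), np.int64(249)), (0.67, array([234., 162.]), np.int64(285)), (0.59, array([256., 149.]), np.int64(307))] [234. 162.]
[ 0.5494017  -0.27597544  0.02850487] 0.8915620641562064
side [(0.89, array([234., 332.]), np.int64(915)), (0.89, array([222., 381.]), np.int64(1156)), (0.35, array([321., 230.]), np.int64(2279))] [286. 293.]
[ 0.547 -0.27   0.   ] 0.0
```

View pics/lr_scene.png

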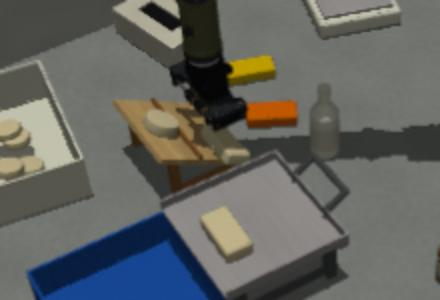

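```bash
python3 -m creep '0 .008 0 0 0; 0 .008 0 0 0; 0 .005 0 0 0; 0 0 0 0 0; 0 -.02 0 0 0; 0 -.01 .05 0 .06; 0 0 .06 10 .087; 0 0 .06 10 .087'
python3 -m creep '0 .02 0 10 .087; 0 .02 0 10 .087; 0 .02 0 10 .087; 0 .02 0 10 .087; 0 .02 0 10 .087; 0 .02 0 10 .087; 0 .015 0 10 .087; 0 0 0 0 .087'
python3 w.py pics/w2.png; python3 lr.py
```

```text
time_s: 6.18
tool_pos: [0.5324, -0.3558, 0.2262]
tool_rot: [180.0, 0.0, 20.2]
force: [1.6, -0.1, -0.3]
grip_width: 0.0226
grasp_force: 0.0
time_s: 7.18
tool_pos: [0.5334, -0.219, 0.2248]
tool_rot: [180.0, -0.0, 89.9]
force: [-0.1, -0.4, 0.3]
grip_width: 0.0867
grasp_force: 0.0
scene [(0.72, array([255., 148.]), np.int64(325)), (0.55, array([241., 126.]), np.int64(101)), (0.51, array([234., 163.]), np.int64(239))] [234. 162.]
[ 0.54714275 -0.26964652  0.00166506] 0.7498252969951084
side [(0.93, array([221., 385.]), np.int64(1136)), (0.78, array([286., 293.]), np.int64(748)), (0.69, array([235., 331.]), np.int64(904))] [286. 293.]
[ 0.54636935 -0.25586508  0.01997649] 0.9412343596232251
```

View pics/w2.png

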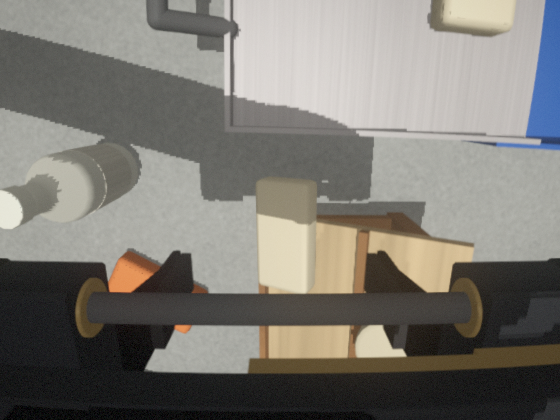

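The bar overhangs the rack. Its +y end is at row 180 and the board edge runs from (318,217) to (472,243). The tray's rear corner is at (228,130).

```bash
python3 - <<'E'
from h import *;import pickle
c=pickle.load(open('w.pkl','rb'))
cams.read_camera('wrist')
for n,p,z in(('edge1',(318,218),.063),('edge2',(472,244),.124),('barNearEnd',(258,181),.055),('barFarEnd',(316,182),.08),('barback',(312,291),.08),('tray rr corner',(228,131),.114),('rimR',(450,134),.114),('rimtop',(233,3),.114)):print(n,onz(p,z,c).round(4))
def bar_r(x):return rbar()@(Rz(x[2])@Ry(-.5)).T+[x[0],x[1],.0465]
m=finder.masks_of('bar_rack','wrist');print([(d['p'],d['xy'],d['mask'].sum()) for d in m])
d=min(m,key=lambda d:np.hypot(*(np.array(d['xy'])-[287,237])))
print(fit(bar_r,[.547,-.25,0],[(c,d['mask'])],[.01,.01,.05]))
E
```

```text
edge1 [ 0.5717 -0.2404]
edge2 [ 0.6909 -0.2444]
barNearEnd [ 0.5148 -0.2062]
barFarEnd [ 0.567  -0.2023]
barback [ 0.5662 -0.3087]
tray rr corner [ 0.4962 -0.1566]
rimR [ 0.6658 -0.158 ]
rimtop [ 0.5025 -0.0677]
[(0.93, [135.0, 276.2], np.int64(1607)), (0.9, [286.0, 232.9], np.int64(6601))]
(array([ 0.54830003, -0.257034  ,  0.02119392]), np.float64(0.9629887815316776))
```

```bash
python3 -m creep '.008 -.008 -.045 0 .087; 0 0 -.045 0 .087; 0 0 -.045 0 .087; 0 0 -.03 0 .087; 0 0 -.02 0 .087; 0 0 0 0 .087' 8
python3 -m creep '0 0 0 0 .066; 0 0 0 0 .05;0 0 0 0 .045; 0 0 0 0 .045; 0 0 0 0 .045' 8
```

```text
time_s: 8.28
tool_pos: [0.5403, -0.2266, 0.0384]
tool_rot: [-179.9, -0.1, 89.9]
force: [0.1, -0.1, 0.8]
grip_width: 0.0869
grasp_force: 0.0
time_s: 8.9
tool_pos: [0.5412, -0.2268, 0.04]
tool_rot: [180.0, 0.0, 90.0]
force: [-1.8, 0.3, 3.2]
grip_width: 0.0614
grasp_force: 8.0
```

```bash
python3 -m creep '0 .006 0 0 .045; 0 .006 0 0 .045; 0 0 0 0 .045; 0 0 0 0 .068; 0 0 0 0 .072; 0 -.012 0 0 .072; 0 0 0 0 .072' 8
python3 - <<'E'
from h import *
def bar_r(x):return rbar()@(Rz(x[2])@Ry(-.5)).T+[x[0],x[1],.0465]
for n in('scene','side'):
    c=cams.calibration(n);cams.read_camera(n);m=finder.masks_of('bar_rack',n);e=proj([.54,-.23,.06],c)[0]
    print(n,[(round(d['p'],2),np.round(d['xy']),d['mask'].sum()) for d in m],e.round())
    if m:
        d=min(m,key=lambda d:np.hypot(*(np.array(d['xy'])-e)));print(fit(bar_r,[.547,-.25,0],[(c,d['mask'])],[.01,.01,.05]))
E
```

```text
time_s: 9.78
tool_pos: [0.5409, -0.2289, 0.0395]
tool_rot: [180.0, 0.1, 89.8]
force: [0.6, -0.2, -0.5]
grip_width: 0.0717
grasp_force: 0.3
scene [(0.65, array([247., 123.]), np.int64(112)), (0.56, array([238., 166.]), np.int64(125))] [239. 168.]
(array([ 0.54935809, -0.25752418, -0.1257108 ]), np.float64(0.37955706984667803))
side [(0.91, array([221., 386.]), np.int64(1193)), (0.86, array([234., 330.]), np.int64(935)), (0.62, array([286., 285.]), np.int64(257))] [284. 282.]
(array([ 0.55500583, -0.19626826, -0.16444265]), np.float64(0.3665129591349976))
```

```bash
python3 -m creep '0 0 0 0 .055; 0 0 0 0 .045; 0 0 0 0 .045; 0 0 0 0 .045; 0 0 .01 0 .045; 0 0 .015 0 .045; 0 .005 .02 0 .045; 0 0 0 0 .045' 11
python3 - <<'E'
from h import *
a=cams.read_camera('side')[200:400,180:440];b=cams.read_camera('wrist')
a=cv2.resize(a,None,fx=1.5,fy=1.5);b=cv2.resize(b,(400,300));cv2.imwrite('pics/g1.png',np.hstack([a[:300],b])[:,:,::-1])
E
```

```text
time_s: 10.98
tool_pos: [0.5428, -0.2218, 0.0874]
tool_rot: [179.8, 0.1, 90.0]
force: [0.1, 0.4, -1.6]
grip_width: 0.0617
grasp_force: 10.9
```

View pics/g1.png

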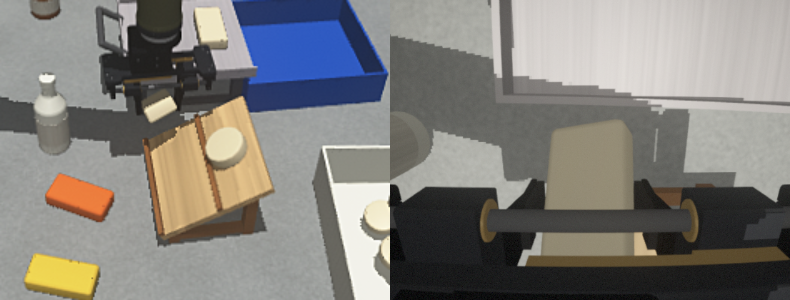

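```bash
python3 -m creep '0 0 .02 0 .045; 0 0 .03 0 .045; 0 0 .03 0 .045; .005 .02 0 0 .045; .01 .03 0 0 .045; .01 .03 0 0 .045; .01 .03 0 0 .045; 0 .02 0 0 .045' 11
python3 -m creep '0 .01 0 0 .045; 0 .007 -.015 0 .045; 0 0 0 0 .045'
cat > t.py <<'E'
from h import *
import sys
o=get_obs();tp=np.array(o['tool_pos']);print(tp.round(4),o['grasp_force'],o['grip_width'])
V=[]
def Rx(a):c,s=np.cos(a),np.sin(a);return np.array([[1,0,0],[0,c,-s],[0,s,c]])
def md(x):return (rbar()-[0,0,.014])@(Rx(x[4])@Ry(-x[3])).T+x[:3]
x0=[tp[0],tp[1]-.015,tp[2]+.019,float(sys.argv[1]),float(sys.argv[2])]
for n in('scene','side'):
    c=cams.calibration(n);cams.read_camera(n);m=finder.masks_of('bar_rack',n);e=proj(x0[:3],c)[0]
    print(n,[(round(d['p'],2),np.round(d['xy']),d['mask'].sum()) for d in m][:5],e.round())
    ms=[d for d in m if np.hypot(*(np.array(d['xy'])-e))<15]
    if ms:V.append((c,ms[0]['mask']))
if V:
    x,s=fit(md,x0,V,[.006,.006,.006,.1,.1]);print(np.round(x,4),s,'lowest',md(x)[:,2].min().round(4))
E
python3 t.py .5 .1
```

```text
time_s: 12.08
tool_pos: [0.576, -0.0882, 0.1637]
tool_rot: [-179.9, -0.1, 90.2]
force: [0.8, 0.7, -2.3]
grip_width: 0.0618
grasp_force: 10.9
time_s: 12.45
tool_pos: [0.5746, -0.0751, 0.1475]
tool_rot: [-179.8, -0.0, 89.9]
force: [0.4, -0.7, -1.9]
grip_width: 0.0617
grasp_force: 10.9
[ 0.5746 -0.0751  0.1475] 10.91912892734399 0.06172648536085591
scene [(0.6, array([251., 180.]), np.int64(319)), (0.56, array([230., 207.]), np.int64(450))] [248. 173.]
side [(0.88, array([233., 330.]), np.int64(918)), (0.48, array([290., 219.]), np.int64(257)), (0.35, array([321., 221.]), np.int64(496))] [290. 219.]
[ 0.5775 -0.0634  0.152   0.4367 -0.6365] 0.785070686109808 lowest 0.103
```

```bash
python3 - <<'E'
from h import *
a=cams.read_camera('side')[150:270,220:380];b=cams.read_camera('scene')[130:250,180:340]
cv2.imwrite('pics/g2.png',np.hstack([cv2.resize(i,(400,300),interpolation=cv2.INTER_CUBIC) for i in(a,b)])[:,:,::-1])
E
```

```text
(no output)
```

View pics/g2.png

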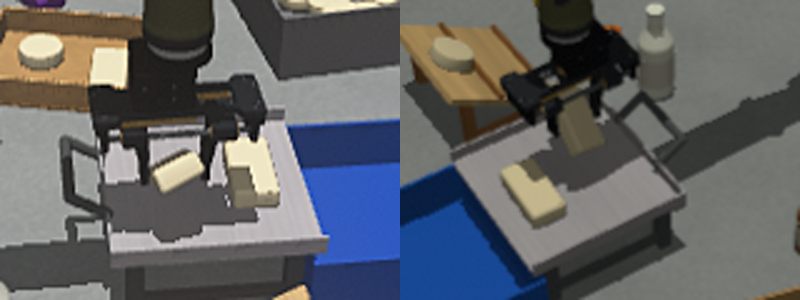

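In the side crop (left) the bar is held tilted along the slope. The scene crop (right) shows its +y end drooping by about 35°. I'll set it down slowly so that the tray levels it.

```bash
python3 -m creep '0 -.011 0 0 .045; 0 -.011 0 0 .045; 0 0 -.004 0 .045; 0 0 -.002 0 .045; 0 0 0 0 .045' 11
python3 -m creep '0 0 -.003 0 .045; 0 0 -.002 0 .045; 0 0 0 0 .045' 11;python3 -m creep '0 0 -.003 0 .045; 0 0 -.002 0 .045; 0 0 0 0 .045' 11
```

```text
time_s: 13.38
tool_pos: [0.576, -0.0962, 0.1432]
tool_rot: [-180.0, -0.0, 90.0]
force: [-0.1, -0.3, -2.2]
grip_width: 0.0615
grasp_force: 10.9
time_s: 13.75
tool_pos: [0.576, -0.0966, 0.1383]
tool_rot: [-180.0, -0.0, 90.0]
force: [0.4, 0.5, -1.6]
grip_width: 0.0615
grasp_force: 10.9
time_s: 14.12
tool_pos: [0.5761, -0.0968, 0.1335]
tool_rot: [-180.0, -0.0, 90.0]
force: [-0.4, 0.8, -1.2]
grip_width: 0.0616
grasp_force: 10.9
```

```bash
for i in 1; do python3 -m creep '0 0 -.003 0 .045; 0 0 -.002 0 .045; 0 0 0 0 .045' 9 | grep -E 'tool_pos|^force|width'; done; python3 -m creep '0 0 -.003 0 .045; 0 0 -.002 0 .045; 0 0 0 0 .045' 9| grep -E 'tool_pos|^force|width'; python3 t.py .45 -.4
```

```text
tool_pos: [0.5762, -0.0967, 0.1285]
force: [-0.5, -0.7, -0.0]
grip_width: 0.0614
tool_pos: [0.576, -0.0966, 0.1232]
force: [0.5, 0.2, -0.1]
grip_width: 0.0615
[ 0.576  -0.0966  0.1232] 8.992855902761221 0.06154589825338253
scene [(0.6, array([251., 182.]), np.int64(274)), (0.18, array([360., 275.]), np.int64(332))] [245. 174.]
side [(0.87, array([232., 332.]), np.int64(951)), (0.84, array([225., 383.]), np.int64(1138)), (0.72, array([290., 231.]), np.int64(416))] [291. 230.]
[ 0.5757 -0.0922  0.131   0.4031 -0.3867] 0.7596957288507868 lowest 0.0909
```

```bash
for i in 1; do python3 -m creep '0 0 -.003 0 .045; 0 0 -.002 0 .045; 0 0 0 0 .045' 7 | grep -E 'tool_pos|^force|width'; python3 -m creep '0 0 -.003 0 .045; 0 0 -.002 0 .045; 0 0 0 0 .045' 7| grep -E 'tool_pos|^force|width'; done; python3 -m creep '0 0 -.003 0 .045; 0 0 0 0 .045' 7| grep -E 'tool_pos|^force|width';python3 t.py .45 -.2
```

```text
tool_pos: [0.576, -0.0967, 0.1182]
force: [0.3, -0.6, -1.1]
grip_width: 0.0613
tool_pos: [0.5769, -0.0968, 0.1141]
force: [1.0, -1.1, 2.3]
grip_width: 0.0613
tool_pos: [0.5763, -0.0966, 0.1105]
force: [1.4, 0.7, 1.6]
grip_width: 0.0603
[ 0.5763 -0.0966  0.1105] 7.001104494162291 0.060280313810536314
scene [(0.85, array([248., 184.]), np.int64(274))] [245. 177.]
side [(0.86, array([236., 330.]), np.int64(942)), (0.74, array([220., 381.]), np.int64(1159)), (0.56, array([291., 234.]), np.int64(456))] [291. 234.]
[ 0.576  -0.0967  0.1219  0.3193 -0.2951] 0.7553935600436626 lowest 0.0869
```

```bash
f(){ grep -E 'tool_pos|^force|width'; }; python3 -m creep '0 0 -.003 0 .045; 0 0 0 0 .045' 7 |f; python3 -m creep '0 0 -.003 0 .045; 0 0 0 0 .045' 7|f; python3 -m creep '0 0 -.003 0 .045; 0 0 0 0 .045' 7|f;python3 t.py .25 -.1
```

```text
tool_pos: [0.5753, -0.0968, 0.1067]
force: [0.6, -0.7, -0.4]
grip_width: 0.0592
tool_pos: [0.5754, -0.0968, 0.1037]
force: [-0.4, -0.5, -1.6]
grip_width: 0.0578
tool_pos: [0.576, -0.0968, 0.1013]
force: [0.3, 0.4, -1.6]
grip_width: 0.0566
[ 0.576  -0.0968  0.1013] 6.944634868850699 0.056554103285584904
scene [(0.67, array([250., 185.]), np.int64(290)), (0.6, array([263., 144.]), np.int64(80))] [245. 178.]
side [(0.8, array([237., 334.]), np.int64(891)), (0.58, array([221., 384.]), np.int64(1128))] [291. 236.]
[ 0.5695 -0.0889  0.0997 -0.5785  0.5266] 0.7589726703984195 lowest 0.0522
```

```bash
f(){ grep -E 'tool_pos|^force|width'; }; python3 -m creep '0 0 -.003 0 .045; 0 0 0 0 .045' 7 |f; python3 - <<'E'
from h import *
a=cams.read_camera('side')[150:270,220:380];b=cams.read_camera('scene')[130:250,180:340]
cv2.imwrite('pics/g3.png',np.hstack([cv2.resize(i,(400,300),interpolation=cv2.INTER_CUBIC) for i in(a,b)])[:,:,::-1])
E
```

```text
tool_pos: [0.5764, -0.0968, 0.0987]
force: [1.2, 0.4, -0.5]
grip_width: 0.0561
```

View pics/g3.png

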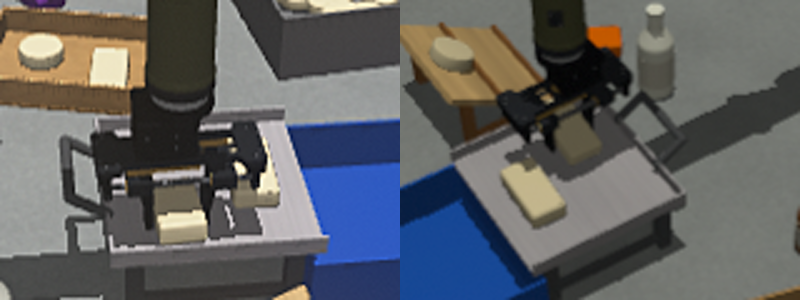

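The bar looks flat on the tray now, so I'll release it gently.

```bash
f(){ grep -E 'time|tool_pos|^force|width|grasp'; }; python3 -m creep '0 0 0 0 .045; 0 0 0 0 .045; 0 0 0 0 .06; 0 0 0 0 .07; 0 0 0 0 .075; 0 0 .02 0 .075; 0 0 .04 0 .075; 0 0 .06 0 .075' 3 |f
python3 -m creep '-.01 .05 .04 -5 .087; -.01 .05 0 -10 .087; -.01 .05 0 0 .087; -.01 .06 0 0 .087; 0 .06 0 0 .087; 0 .05 0 0 .087; 0 0 0 0 .087' |f
python3 w.py pics/w4.png
python3 - <<'E'
from h import *
import pickle
flat=lambda z:(lambda x:rbar()@Rz(x[2]).T+[x[0],x[1],z])
V=[];W=[]
for n,e in(('scene',proj([.576,-.095,.108],cams.calibration('scene'))[0]),('side',proj([.576,-.095,.108],cams.calibration('side'))[0])):
    c=cams.calibration(n);cams.read_camera(n);m=finder.masks_of('bar_rack',n)
    print(n,[(round(d['p'],2),np.round(d['xy']),d['mask'].sum()) for d in m][:6],e.round())
    ms=[d for d in m if np.hypot(*(np.array(d['xy'])-e))<12]
    if ms:V.append((c,ms[0]['mask']))
if V:print(fit(flat(.094),[.576,-.095,0],V,[.01,.01,.1]))
c=pickle.load(open('w.pkl','rb'))
m=finder.masks_of('bar_carton','wrist');print([(d['p'],d['xy'],d['mask'].sum()) for d in m], proj([.546,.335,.033],c))
for d in m[:3]:print(fit(flat(.005),[.546,.335,-.2],[(c,d['mask'])],[.01,.01,.1]))
E
```

```text
time_s: 18.58
tool_pos: [0.5752, -0.0966, 0.2198]
force: [1.5, 0.1, 0.4]
grip_width: 0.075
grasp_force: 0.0
time_s: 19.45
tool_pos: [0.5348, 0.2274, 0.2589]
force: [-0.3, -0.5, -0.2]
grip_width: 0.0873
grasp_force: 0.0
scene [(0.81, array([248., 182.]), np.int64(425)), (0.77, array([258., 148.]), np.int64(311)), (0.68, array([242., 125.]), np.int64(305)), (0.61, array([205., 231.]), np.int64(9644))] [248. 183.]
side [(0.93, array([221., 383.]), np.int64(1175)), (0.92, array([290., 237.]), np.int64(557)), (0.61, array([236., 329.]), np.int64(908))] [290. 236.]
(array([ 0.57558846, -0.10137383, -0.03408824]), np.float64(0.810143423992332))
[] [[262.29928311  82.42520668]]
```

View pics/w4.png

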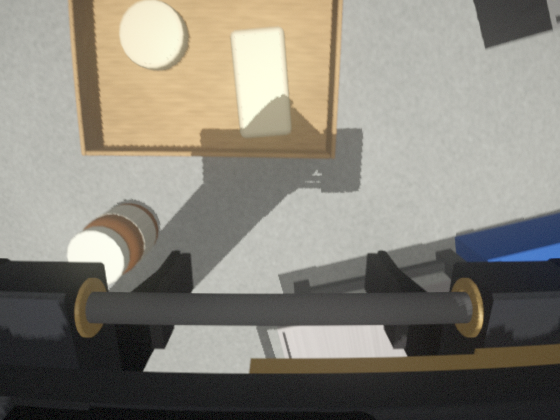

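The wrist picture shows the carton bar's top face with corners at (232,31), (283,28), (290,134) and (241,137). The puck is at (153,33).

```bash
python3 - <<'E'
from h import *;import pickle
c=pickle.load(open('w.pkl','rb'))
p=[onz(q,.033,c) for q in((232,31),(283,28),(290,134),(241,137))]
print(np.round(p,4),np.mean(p,0).round(4),[np.degrees(np.arctan2(*(p[i]-p[j])[::-1])).round(1) for i,j in((1,0),(2,3))],np.linalg.norm(p[1]-p[0]),np.linalg.norm(p[2]-p[1]))
print(onz((153,33),.031,c),onz((332,155),.05,c),onz((86,152),.05,c),onz((320,333),.114,c))
E
```

```text
[[0.5294 0.3914]
 [0.5799 0.381 ]
 [0.5609 0.2766]
 [0.5093 0.2867]] [0.5449 0.3339] [np.float64(-11.6), np.float64(-11.1)] 0.051570532131657736 0.10616057429090837
[0.45036379 0.41204764] [0.59774278 0.24598493] [0.34734623 0.31563332] [0.54166036 0.08512898]
```

```bash
f(){ grep -E 'time|tool_pos|rot|^force|width|grasp'; }; python3 -m creep '.005 .05 0 3.7 .087; .005 .057 -.03 0 .087; 0 0 -.05 0 .087; 0 0 -.05 0 .087; 0 0 -.04 0 .087; 0 0 -.03 0 .087; 0 0 0 0 .087' |f
```

```text
time_s: 20.62
tool_pos: [0.5454, 0.3239, 0.0556]
tool_rot: [-179.8, 0.2, 78.6]
force: [0.7, 0.2, 0.7]
grip_width: 0.0872
grasp_force: 0.0
```

```bash
f(){ grep -E 'time|tool_pos|rot|^force|width|grasp'; }; python3 -m creep '0 .010 -.012 0 .087; 0 0 -.018 0 .087; 0 0 -.01 0 .087; 0 0 -.005 0 .087; 0 0 0 0 .087' |f;  python3 -m creep '0 0 0 0 .062; 0 0 0 0 .05;0 0 0 0 .045; 0 0 0 0 .045; 0 0 0 0 .045' 5|f; python3 -m creep '0 0 0 0 .045; 0 0 0 0 .045; 0 0 .005 0 .045; 0 0 .015 0 .045; 0 0 .03 0 .045; 0 0 0 0 .045' 10|f
```

```text
time_s: 21.25
tool_pos: [0.5462, 0.3364, 0.0128]
tool_rot: [-180.0, 0.0, 78.7]
force: [0.1, 0.1, 0.8]
grip_width: 0.0871
grasp_force: 0.0
time_s: 21.88
tool_pos: [0.5463, 0.3367, 0.0133]
tool_rot: [-180.0, -0.0, 78.7]
force: [-0.4, -0.2, 2.1]
grip_width: 0.0562
grasp_force: 5.0
time_s: 22.62
tool_pos: [0.5483, 0.3381, 0.0666]
tool_rot: [179.7, -0.2, 78.7]
force: [-0.5, -0.4, -1.3]
grip_width: 0.0559
grasp_force: 10.0
```

```bash
f(){ grep -E 'time|tool_pos|rot|^force|width|grasp'; }; python3 -m creep '0 0 .03 0 .045; 0 0 .03 0 .045; .004 -.02 .025 0 .045; .004 -.04 0 3 .045; .004 -.05 0 3 .045; .004 -.05 0 4 .045; .004 -.05 0 0 .045; .004 -.04 0 0 .045'|f; python3 -m creep '.004 -.035 0 0 .045; 0 -.018 0 0 .045; 0 -.008 0 0 .045; 0 0 -.01 0 .045; 0 0 -.01 0 .045; 0 0 0 0 .045'|f
```

```text
time_s: 23.62
tool_pos: [0.5701, 0.0836, 0.1475]
tool_rot: [-180.0, 0.1, 88.6]
force: [0.9, 0.4, -1.4]
grip_width: 0.0561
grasp_force: 10.0
time_s: 24.38
tool_pos: [0.5732, 0.0269, 0.1267]
tool_rot: [-179.9, -0.0, 88.8]
force: [0.9, -0.8, -1.8]
grip_width: 0.0556
grasp_force: 10.0
```

Now I'll lower it about 24 mm, in small steps near contact.

```bash
f(){ grep -E 'time|tool_pos|^force|width|grasp'; }; python3 -m creep '0 0 -.01 0 .045; 0 0 -.006 0 .045; 0 0 -.004 0 .045; 0 0 0 0 .045' 7|f; python3 -m creep '0 0 -.002 0 .045; 0 0 0 0 .045'|f; python3 -m creep '0 0 -.002 0 .045; 0 0 0 0 .045'|f
```

```text
time_s: 24.88
tool_pos: [0.5742, 0.0256, 0.1078]
force: [-0.7, -0.2, -0.9]
grip_width: 0.0555
grasp_force: 7.0
time_s: 25.12
tool_pos: [0.5744, 0.0255, 0.1062]
force: [-0.3, 0.1, -2.6]
grip_width: 0.0557
grasp_force: 7.0
time_s: 25.38
tool_pos: [0.5743, 0.0256, 0.104]
force: [0.2, -0.5, -0.7]
grip_width: 0.0561
grasp_force: 7.0
```

```bash
f(){ grep -E 'time|tool_pos|^force|width|grasp'; }; python3 -m creep '0 0 -.0015 0 .045; 0 0 0 0 .045'|f;  python3 -m creep '0 0 -.0015 0 .045; 0 0 0 0 .045; 0 0 0 0 .045' 4|f; python3 -m creep '0 0 0 0 .045; 0 0 0 0 .06; 0 0 0 0 .07; 0 0 0 0 .075; 0 0 .02 0 .075; 0 0 .04 0 .075; 0 0 .05 0 .075' 3 |f
```

```text
time_s: 25.62
tool_pos: [0.5743, 0.0256, 0.1025]
force: [0.1, 0.2, -1.7]
grip_width: 0.0561
grasp_force: 7.0
time_s: 26.0
tool_pos: [0.5747, 0.0257, 0.1017]
force: [-2.1, 0.3, 3.9]
grip_width: 0.0561
grasp_force: 4.0
time_s: 26.88
tool_pos: [0.574, 0.0257, 0.213]
force: [0.7, -0.5, -0.1]
grip_width: 0.075
grasp_force: 0.0
```

```bash
f(){ grep -E 'time|tool_pos|rot|^force|width|grasp'; }; python3 -m creep '-.04 -.02 0 1 .04; -.04 -.02 0 0 .04; -.037 -.016 0 0 .04; 0 0 0 0 .04' 20|f; python3 - <<'E'
from h import *
a=cams.read_camera('side')[140:260,220:380];b=cams.read_camera('scene')[140:260,180:340]
cv2.imwrite('pics/g5.png',np.hstack([cv2.resize(i,(400,300),interpolation=cv2.INTER_CUBIC) for i in(a,b)])[:,:,::-1])
o=[]
for n in('scene','side'):
    r=finder.tip_of('tray_handle',n);print(r[:2])
    if r:o.append((cams.calibration(n),r[0]['xy']))
if len(o)==2:print(tri(o))
E
```

```text
time_s: 27.38
tool_pos: [0.4559, -0.0319, 0.2125]
tool_rot: [179.9, 0.2, 89.5]
force: [-0.1, -0.1, 0.0]
grip_width: 0.0444
grasp_force: 0.0
[{'xy': [282.9, 176.5], 'p': 0.74}]
[{'xy': [246.4, 215.4], 'p': 0.84}]
(array([ 0.45890189, -0.02487373,  0.13905009]), np.float64(1.505594973394068))
```

View pics/g5.png

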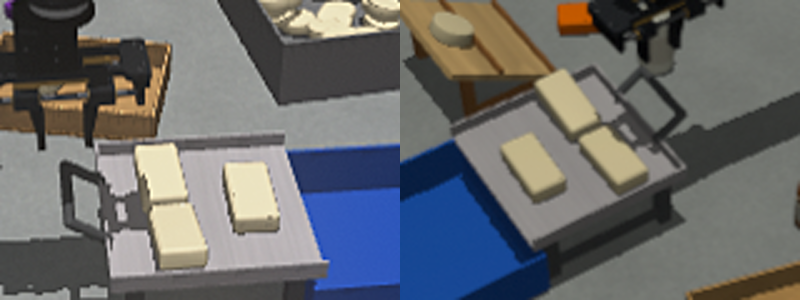

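All three bars lie flat on the tray. Next I'll go for the handle.

```bash
f(){ grep -E 'time|tool_pos|rot|^force|width|grasp'; }; python3 -m creep '.001 .002 -.03 0 .04; 0 0 -.03 0 .04; 0 0 -.02 0 .04; 0 0 -.01 0 .04; 0 0 -.004 0 .04; 0 0 0 0 .04' 30|f; python3 -m creep '0 0 0 0 .03; 0 0 0 0 .02; 0 0 0 0 .01;0 0 0 0 .005; 0 0 0 0 .005' 20|f
```

```text
time_s: 28.32
tool_pos: [0.4589, -0.0282, 0.1175]
tool_rot: [180.0, -0.0, 89.7]
force: [0.4, -0.0, 0.1]
grip_width: 0.0397
grasp_force: 0.0
time_s: 28.95
tool_pos: [0.4554, -0.0285, 0.1168]
tool_rot: [-179.6, 0.0, 89.6]
force: [-7.8, 1.3, 6.0]
grip_width: 0.0131
grasp_force: 20.0
```

```bash
f(){ grep -E 'time|tool_pos|rot|^force|width|grasp'; }; python3 -m creep '-.003 0 0 0 .005; .0024 0 .0117 0 .005; .0028 0 .0116 0 .005; .0032 0 .0115 0 .005; .0036 0 .0113 0 .005; 0 0 0 0 .005' 30|f; python3 -m creep '.0042 0 .0111 0 .005; .0047 0 .0110 0 .005; .0052 0 .0108 0 .005; .0057 0 .0105 0 .005; 0 0 0 0 .005'|f
```

```text
time_s: 29.7
tool_pos: [0.4673, -0.0288, 0.164]
tool_rot: [-180.0, 0.0, 89.7]
force: [-1.2, -2.2, -5.0]
grip_width: 0.0129
grasp_force: 30.0
time_s: 30.32
tool_pos: [0.4866, -0.0293, 0.2078]
tool_rot: [-179.9, 0.1, 89.6]
force: [-5.4, -4.5, -1.1]
grip_width: 0.0131
grasp_force: 29.9
```

```bash
f(){ grep -E 'time|tool_pos|rot|^force|width|grasp'; }; python3 -m creep '.006 0 .0103 0 .005; .0065 0 .01 0 .005; .007 0 .0097 0 .005; .0074 0 .0093 0 .005; 0 0 0 0 .005; 0 0 0 0 .005'|f; python3 -m creep '.0077 0 .009 0 .005; .0082 0 .0087 0 .005; .0086 0 .0084 0 .005; .0089 0 .008 0 .005; 0 0 0 0 .005'|f;python3 -m creep '.0092 0 .0076 0 .005; .0095 0 .0071 0 .005; 0 0 0 0 .005; 0 0 0 0 .005; 0 0 0 0 .005; 0 0 0 0 .005'|f; python3 - <<'E'
from h import *
a=cams.read_camera('side')[100:280,220:460];b=cams.read_camera('scene')[120:300,120:360]
cv2.imwrite('pics/g6.png',np.hstack([cv2.resize(i,(400,300),interpolation=cv2.INTER_CUBIC) for i in(a,b)])[:,:,::-1])
E
```

```text
time_s: 31.08
tool_pos: [0.5129, -0.03, 0.2475]
tool_rot: [-179.8, 0.1, 89.6]
force: [-7.3, -6.3, 3.4]
grip_width: 0.0129
grasp_force: 30.0
time_s: 31.7
tool_pos: [0.5471, -0.0306, 0.283]
tool_rot: [-179.9, 0.2, 89.5]
force: [-9.2, -5.9, 6.3]
grip_width: 0.0131
grasp_force: 30.0
time_s: 32.45
tool_pos: [0.5658, -0.0309, 0.2975]
tool_rot: [-180.0, 0.2, 89.5]
force: [-7.4, -5.9, 6.0]
grip_width: 0.0123
grasp_force: 30.1
```

View pics/g6.png

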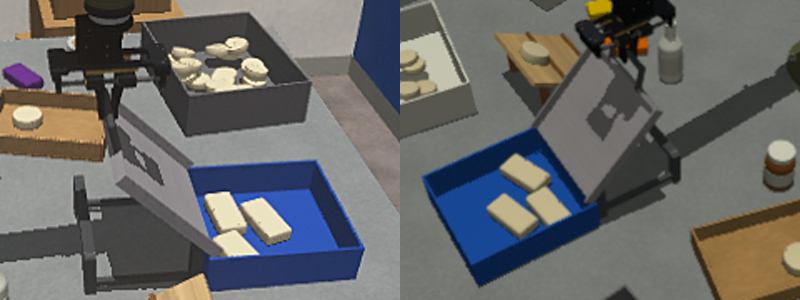

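All three bars are in the tote, visible in both crops. I'll lower the tray along the same arc.

```bash
f(){ grep -E 'time|tool_pos|^force|width|grasp'; }; python3 -m creep '-.0095 0 -.0071 0 .005; -.0092 0 -.0076 0 .005; -.0089 0 -.008 0 .005; -.0086 0 -.0084 0 .005; -.0082 0 -.0087 0 .005; -.0077 0 -.009 0 .005; 0 0 0 0 .005'|f; python3 -m creep '-.0074 0 -.0093 0 .005; -.007 0 -.0097 0 .005; -.0065 0 -.01 0 .005; -.006 0 -.0103 0 .005; -.0057 0 -.0105 0 .005; -.0052 0 -.0108 0 .005; -.0047 0 -.011 0 .005; -.0042 0 -.0111 0 .005'|f; python3 -m creep '-.0036 0 -.0113 0 .005; -.0032 0 -.0115 0 .005; -.0028 0 -.0116 0 .005; -.0014 0 -.006 0 .005; -.001 0 -.004 0 .005; 0 0 -.002 0 .005; 0 0 0 0 .005'|f
```

```text
time_s: 33.42
tool_pos: [0.5136, -0.0293, 0.247]
force: [-4.8, -3.0, 0.8]
grip_width: 0.0134
grasp_force: 30.0
time_s: 34.42
tool_pos: [0.4674, -0.0279, 0.1625]
force: [-1.3, -1.3, -1.0]
grip_width: 0.0127
grasp_force: 30.0
time_s: 35.3
tool_pos: [0.4556, -0.0275, 0.1169]
force: [-0.3, 5.9, -1.5]
grip_width: 0.0134
grasp_force: 30.0
```

```bash
f(){ grep -E 'time|tool_pos|^force|width|grasp'; }; python3 -m creep '0 0 -.001 0 .005; 0 0 0 0 .005; 0 0 0 0 .02; 0 0 0 0 .04; 0 0 0 0 .04; 0 0 0 0 .04; 0 0 .02 0 .04'|f;  python3 -m creep '0 0 .04 0 .04; 0 0 .05 0 .04; 0 0 .05 0 .04; 0 0 0 0 .04; 0 0 0 0 .04'|f; python3 - <<'E'
from h import *
a=cams.read_camera('side')[100:280,220:460];b=cams.read_camera('scene')[120:300,120:360]
cv2.imwrite('pics/g7.png',np.hstack([cv2.resize(i,(400,300),interpolation=cv2.INTER_CUBIC) for i in(a,b)])[:,:,::-1])
o=[]
for n in('scene','side'):
    r=finder.tip_of('tray_handle',n)
    if r:o.append((cams.calibration(n),r[0]['xy']))
if len(o)==2:print(tri(o))
E
```

```text
time_s: 36.17
tool_pos: [0.4541, -0.0285, 0.1349]
force: [0.5, -0.3, -0.1]
grip_width: 0.0394
grasp_force: 0.0
time_s: 36.8
tool_pos: [0.4551, -0.0286, 0.2753]
force: [-0.2, -0.5, 0.4]
grip_width: 0.0399
grasp_force: 0.0
```

View pics/g7.png

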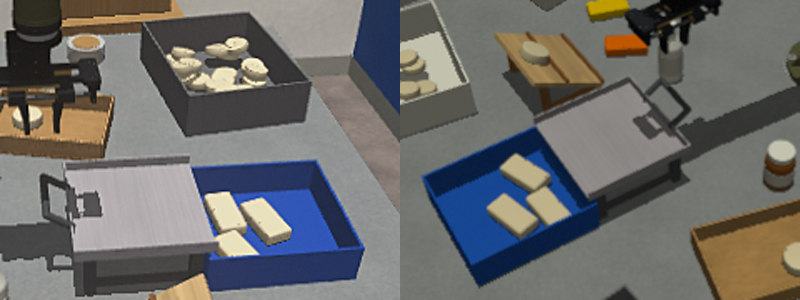

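The tray is level, the three bars are in the tote and the gripper is clear, so I'm handing in.

```bash
python3 -c "from cell import ticket;print(ticket.sign_off())"
```

```text
the job is handed in; nothing more can be done
None
```

I handed the job in at about 37 s: the last pictures show all three large bars in the blue tote, the tray back down level and the gripper clear; sign-off returned no verdict.

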